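Work the wedge out from under the propped bread board and put it on its rest

ROBOT

A 6-joint arm with a two-finger parallel gripper is mounted at the origin on a cart in front of the work surface, level with it; the furniture and walls round the work are solid. World frame = base frame: x ahead of the robot, y to its left, z up, the work surface at z = 0. Lengths are in mm, angles in rad, forces in N, time in s.
With the tool pointing down it reaches from about 350 to 725 mm from the base axis. Payload 6 kg.
Tool frame: the origin (TCP) lies midway between the tips of the shut fingers; the grasp point (between the pads) lies env.tcp_to_grasp behind it (env.tcp_to_grasp is the distance from the TCP to the grasp point, in mm); z points along the fingers, y is the direction in which the jaws open and shut (so a half turn about z gives the same grasp; the last joint's range is limited). The gripper opens to 85 mm and grips with 20 to 120 N. Pads are 22 mm wide; open, the fingers measure 114 mm over their backs; the gripper's body (76 mm by 85 mm) begins 54 mm behind the grasp point. The pads swing forward as they close: fully open they stand 13 mm farther back than shut.
Start: joints at [1.645, 0.04, 0.085, 0, -1.615, -0.334], TCP at [154.107, 579.849, 231.261] pointing down, gripper open.
Joint ranges: [-2.56, 2.56], [-1.29, 2.01], [-1.08, 1.49], [-3.29, 1.98], [-2.81, -0.18], [-2.99, 2.99]. Speed limits (rad/s): [2.57, 2.57, 3.01, 3.14, 3.14, 3.14].

INTERFACE

Orientations are given as a unit quaternion [x, y, z, w].
In Python, from plant import env, capture, models gives the robot as it stands.
- The arm moves only by the shell command python3 -m crank 'ROWS' [FORCE]. ROWS is JSON, a list of rows, each a list of 5 numbers: the closure in counts, from 0 (fully open) to 255 (shut), then the shift along the tool's x, y, z in cm, then the turn about the tool's z in rad. A call has 1 to 5 rows; each row is the pose to reach, as a shift and turn from the pose commanded when the call began, along the tool's axes at that moment; what a row does not reach only later rows make up. A row lasts 1/8 s, in which the tool goes at most 62.5 mm and 10.7 degrees, less where a joint would pass 70% of its speed; a pose out of reach is approached as far as the arm can. A call with a gripper value outside its range is refused whole. The fingers move at their own pace and stop on an object; FORCE is the grip in N (left out, the last holds). Time passes only in rows, so rows that repeat a pose let the fingers close. It gives the time, the measured TCP pose, the force and the opening at its end, in the units of the state.
- env.get_obs(): the state, without advancing time (a new reading comes with each control period).
- capture(name): name is "scene" or "top"; returns a dict with "image" (420x560x3 uint8, blue, green, red), "intrinsics" (3x3 intrinsics, pixels), "R" (3x3) and "t" (3): a world point X has camera coordinates R X + t. Camera axes: x right, y down, z forward; pixel columns grow to the right and rows downward; lengths in mm; the calibration is good to about 2 mm. A picture is of the moment at which its call begins. There is no depth.
- env.finish_job(): hands the job in, once; it reports no verdict.
Trained networks look in the newest picture that a camera, given by its name, has taken for a name from the list of things; names that differ only in an ending like _2 or _b are one class to them, and where a whole thing is asked for, a point or a joint stands for the part that bears it (a point fixed in the world has none). Each returns a list of dicts, best first, with "score" (0 to 1); they miss things now and then, are a little off and sometimes report something else, mostly with a low value. They report only what shows in the picture. A call takes as long as a camera call.
- models.trace(camera, target): "mask" (420x560 bool, what is visible of it) and "extent" ([left, top, right, bottom] in pixels, round what is visible of it).
- models.landmark_of(camera, target): "centre" ([column, row] in pixels: a listed point, or the origin of a listed thing).
The state is a dict: "clock": time; "q": joint angles; "qd": joint speeds; "joint_torque": joint torques, N m; "tool_pos": TCP position; "tool_rot": TCP orientation; "wrist_force": force on the tool from outside, world axes, zero at the start; "moment": the same for the moment, N m; "opening": opening from 0.0 (shut) to 1.0 (fully open).
Only numpy, scipy, OpenCV 4.12 (cv2) and the standard library are available. Lean on these libraries where they do the work, as an engineer would, in place of code of your own. Each camera call takes 0.05 s, during which the arm holds its last target. There are 200 camera calls.

TASK

The hinged bread board has been left propped open to dry on a wooden wedge. Without lifting the board, draw the wedge straight back out from under it in small tugs of about 2 cm, stopping for a good half second after each, so that the board comes down gently onto its frame. Then lay the wedge flat on its wooden rest, along the plate and centred between the two end stops, and leave the tin, the mug and the garlic where they are.

Things in the scene. Friction and masses are not known exactly. Their poses are not given: they have to be found in the camera images.
- board_frame: Fixed low wooden frame that carries the bread board: two side rails and a rear rail, 350 x 240 mm, 14 mm high, open at the front. Origin: centre of its underside, on the worktop. +x points to the rear (hinge side), -x to the open front, where the wedge sticks out. The board's front edge is 170 mm from the origin along -x; the side rails' inner faces are at y = -98 and +98 mm.
- board (a joint): Hinge of the brown bread board (340 mm from hinge to front edge, 240 wide, 19 thick, about 1.6 kg) at the frame's rear. Radians: 0 = lying flat on the frame, underside 14 mm above the worktop; grows as the front rises. Starts at about 0.07, the front edge's underside about 38 mm above the worktop, resting on the wedge. It falls by its own weight.
- wedge_mid (a point): Centre of the loose pale wooden wedge, half-way up (16.5 mm above its flat underside). 190 mm long along its x, 40 mm wide along y, upright parallel sides, about 0.16 kg. +x points to the thin nose (6 mm high) under the board, -x to the thick tail (60 mm high), each end 95 mm from this point; the top slopes evenly. The tail's last 78 mm or so stand out in front of the board.
- wedge: The same wedge; origin on its underside, 16.5 mm below wedge_mid, same axes. Its centre of mass lies about 26 mm from the middle towards the tail. Pulled along its own -x, it lets the board down onto the frame after about 85 mm and is clear of the board after about 112 mm. The pull takes about 5 to 15 N.
- wedge_nose (a point): Middle of the wedge's thin nose end, 3 mm above its underside.
- rest_top (a point): Middle of the upper face of the wedge's rest: a fixed brown wooden plate, 230 mm long along its x, 90 mm wide along y, upper face 10 mm above the worktop, with a stop across each end, rising 16 mm above the plate. The stops' inner faces are 227 mm apart, 113.5 mm from this point along +x and -x. The wedge may lie either way round.
- garlic: Garlic bulb, 60 mm, standing loose behind the work; origin under its centre. Leave it.
- tomato_tin: Food tin, 75 mm across, 58 mm high, standing loose behind the work; origin under its centre. Leave it.
- mug: Purple mug with a handle, 86 x 125 x 96 mm, standing loose behind the work; origin under its centre. Leave it.

How it is judged (in metres and radians):
On the way, in this order (a step that is already met when the one before it is completed fails the run):
1. the wedge has come 8 to 42 mm out and is at rest for a moment, the board still propped on it (distance of wedge_nose from where it was at the start of the episode between 0.008 and 0.042 m and value of joint board above 0.012 rad and linear speed of wedge below 0.008 m/s), for 0.2 s.
2. the wedge has come 42 to 75 mm out and is at rest for a moment, the board still propped on it (distance of wedge_nose from where it was at the start of the episode between 0.042 and 0.075 m and value of joint board above 0.004 rad and linear speed of wedge below 0.008 m/s), for 0.2 s.
3. the board lies flat on its frame and the wedge's nose is out in front of it (value of joint board below 0.008 rad and x of wedge_nose in the frame of board_frame below -0.17 m), for 0.1 s.
At the end, for the whole second after the job is handed in: The board lies flat on its frame (within 0.008 rad); the wedge lies at rest, upright on its flat underside on the plate of its rest, its middle within 12 mm of the plate's middle along the plate and within 20 mm across it, and turned no more than 0.2 rad from the plate's length, either way round (value of joint board below 0.008 rad and x of wedge_mid in the frame of rest_top between -0.012 and 0.012 m and y of wedge_mid in the frame of rest_top between -0.02 and 0.02 m and z of wedge_mid in the frame of rest_top between 0.012 and 0.021 m and angle between the x axis of wedge_mid and the x axis of rest_top, either way round below 0.2 rad and angle between wedge_mid's own z axis and vertical below 0.08 rad and linear speed of wedge below 0.02 m/s); the robot touches nothing.
It fails at once if the board is lifted above where it was propped (0.11 rad) (value of joint board above 0.11 rad).
It fails at once if the board drops fast (over 0.8 rad/s) (velocity of joint board below -0.8 rad/s).
It fails at once if the garlic is shifted by more than 25 mm (distance of garlic from where it was at the start of the episode above 0.025 m).
It fails at once if the tin is shifted by more than 25 mm (distance of tomato_tin from where it was at the start of the episode above 0.025 m).
It fails at once if the mug is shifted by more than 25 mm (distance of mug from where it was at the start of the episode above 0.025 m).
It also fails if it takes over 54 s, if anything falls off the work surface, if the arm or the gripper's body presses on something with over 40 N, if the wrist force passes 120 N, or if a joint passes its speed limit or range.

## Working session

There is one attempt and no reset: what is moved stays moved. The work goes in short steps, Python scripts to look and compute and a shell command to move; the robot and the scene stay as the last step left them, time stands still between calls to the robot, and variables do not carry over. Pictures are saved under pics/ and viewed, about 8 in all and at most 12, crops included, and the job is handed in when it is done.

```bash
mkdir -p pics; ls
cat > h.py <<'E'
import numpy as np, cv2
from plant import env, capture, models
def ray(c,px,z):
    K=np.array(c["intrinsics"]);R=np.array(c["R"]);t=np.array(c["t"]).ravel()
    d=R.T@np.linalg.solve(K,[px[0],px[1],1.]);o=-R.T@t
    return o+d*(z-o[2])/d[2]
def proj(c,X):
    p=np.array(c["intrinsics"])@(np.array(c["R"])@np.array(X,float)+np.array(c["t"]).ravel());return p[:2]/p[2]
E
python3 - <<'E'
from h import *
o=env.get_obs();print(o,env.tcp_to_grasp)
Z=dict(board_frame=0,wedge_mid=16.5,wedge=0,wedge_nose=3,rest_top=10,garlic=0,tomato_tin=0,mug=0)
ims=[]
for cam in("scene","top"):
    c=capture(cam);ims.append(c["image"]);cv2.imwrite(f"pics/{cam}0.png",c["image"])
    R=np.array(c["R"]);print(cam,-R.T@np.array(c["t"]).ravel(),R[2])
    for n,z in Z.items():
        for d in models.landmark_of(cam,n)[:2]: print(n,round(d["score"],2),np.round(d["centre"]),ray(c,d["centre"],z).round(1))
    for d in models.trace(cam,"wedge")[:2]:
        print("mask",d["score"],d["extent"])
        m=d["mask"].astype(np.uint8);r=cv2.minAreaRect(cv2.findNonZero(m));print(r)
E
```

```text
pics
{'clock': 0.0, 'q': array([ 1.64468496e+00,  4.08251031e-02,  8.38248909e-02, -4.96095015e-04,
       -1.61553909e+00, -3.33694812e-01]), 'qd': array([ 0.00106458, -0.00068499,  0.00147652, -0.00052004, -0.00141235,
        0.0005517 ]), 'joint_torque': array([-2.15682866e-05, -3.68198419e+01,  3.47413301e+01,  6.93216026e+00,
       -5.43917457e-03,  2.28371839e-06]), 'tool_pos': array([153.96435646, 579.55866936, 230.27274567]), 'tool_rot': array([ 9.91575454e-01, -1.29527211e-01, -6.63055980e-05,  9.03605627e-04]), 'wrist_force': array([-0.45577859,  0.35709275, -0.0177196 ]), 'moment': array([ 0.00898443, -0.04773422, -0.02401843]), 'opening': 0.9974811053058499} 18.700000000000003
scene [ 339.21236146 -472.44003125 1140.42453999] [ 0.18089149  0.44153358 -0.87882101]
board_frame 0.71 [245. 164.] [532.8 326.6   0. ]
wedge_mid 0.74 [260. 193.] [533.5 182.6  16.5]
wedge 0.83 [263. 192.] [546.8 190.2   0. ]
wedge_nose 0.32 [355. 284.] [ 677.8 -218.8    3. ]
rest_top 0.56 [292. 319.] [ 460.6 -238.3   10. ]
garlic 0.57 [328. 238.] [672.5 -49.3   0. ]
tomato_tin 0.83 [356. 283.] [
[... 196 characters left out ...]
583618164)
top [ 370.98216097   68.2148449  1608.31781086] [ 0.14452795  0.00444973 -0.98949071]
wedge_mid 0.77 [254. 231.] [543.8 185.1  16.5]
wedge 0.74 [254. 231.] [544.2 188.3   0. ]
wedge 0.35 [212. 238.] [517.7 331.1   0. ]
rest_top 0.84 [379. 261.] [ 453.5 -239.3   10. ]
garlic 0.77 [323. 198.] [667.3 -49.1   0. ]
tomato_tin 0.57 [374. 193.] [ 686.4 -224.     0. ]
mug 0.88 [434. 188.] [ 709.2 -433.5    0. ]
mask 0.59 [258.0, 227.5, 284.3, 240.0]
((270.25677490234375, 232.95945739746094), (24.824247360229492, 13.31631851196289), 9.462322235107422)
mask 0.31 [154.3, 195.8, 262.9, 280.6]
((206.9356689453125, 234.18890380859375), (103.3460693359375, 73.23716735839844), 7.4958577156066895)
```

```bash
python3 -c "
import cv2
cv2.imwrite('pics/a.png',cv2.resize(cv2.vconcat([cv2.imread('pics/scene0.png')]),(784,588)))
cv2.imwrite('pics/b.png',cv2.resize(cv2.imread('pics/top0.png'),(784,588)))"
```

```text
(no output)
```

View pics/a.png

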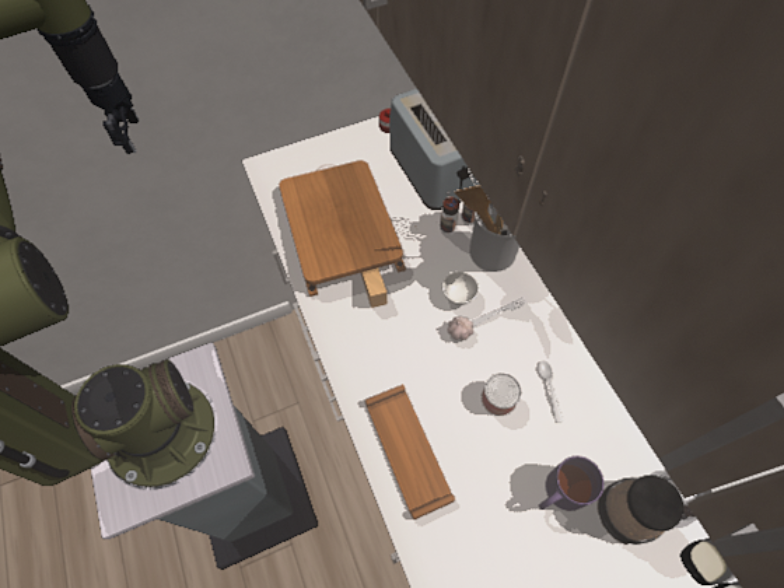

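View pics/b.png

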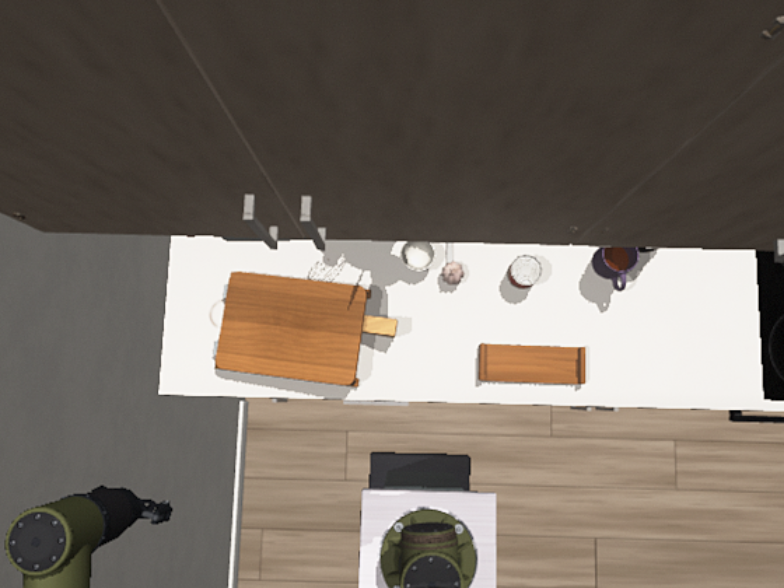

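The scene view shows the board upper left with the wedge's tail sticking out at about (375,285), and the rest at (410,450). In the top view the wedge tail is at (380,326) and the rest at (532,364). The garlic, tin and mug stand well behind. Next I fit wedge and rest models to the masks.

```bash
cat >> h.py <<'E'
from scipy.optimize import minimize
S=8
def hullmask(c,P,box):
    x0,y0,x1,y1=box
    p=np.array([proj(c,X) for X in P]);h=cv2.convexHull(((p+.5-[x0,y0])*S).astype(np.float32))
    m=np.zeros(((y1-y0)*S,(x1-x0)*S),np.uint8);cv2.fillConvexPoly(m,np.round(h*16).astype(np.int32),1,shift=4)
    return cv2.resize(m.astype(np.float32),(x1-x0,y1-y0),interpolation=cv2.INTER_AREA)
def place(P,x,y,a,z0=0):
    c,s=np.cos(a),np.sin(a);P=np.array(P,float);return np.c_[x+c*P[:,0]-s*P[:,1],y+s*P[:,0]+c*P[:,1],P[:,2]+z0]
def wedgeP(L=190):
    f=lambda s:60-54*s/190
    return [(-95+s,w,z) for s in(0,L) for w in(-20,20) for z in(0,f(s))]
def fit(obs,shape,p0,step,bnd=25):
    def cost(p):
        e=0
        for c,m,box in obs:
            x0,y0,x1,y1=box;r=hullmask(c,shape(p),box);t=m[y0:y1,x0:x1].astype(float)
            e+=np.abs(r-t).sum()/t.sum()
        return e
    best=None
    for k in range(3):
        sim=np.array([p0]+[np.array(p0)+np.eye(len(p0))[i]*step[i]*(1,-1,.6)[k] for i in range(len(p0))])
        r=minimize(cost,p0,method="Nelder-Mead",options=dict(initial_simplex=sim,maxiter=400))
        if best is None or r.fun<best.fun: best=r
        p0=best.x
    return best.x,best.fun
def box(e,m=8): return int(max(e[0]-m,0)),int(max(e[1]-m,0)),int(min(e[2]+m,560)),int(min(e[3]+m,420))
E
cat > m.py <<'E'
from h import *
C={k:capture(k) for k in("scene","top")}
def best(cam,n,area=None):
    d=models.trace(cam,n);print(cam,n,[(round(q["score"],2),int(q["mask"].sum()),np.round(q["extent"])) for q in d[:2]]);return d[0]
def ob(n):
    o=[]
    for k in C:
        d=best(k,n);o.append((C[k],d["mask"],box(d["extent"])))
    return o
E
python3 - <<'E'
from m import *
ow=ob("wedge")
print([d["score"] for d in models.trace("top","rest_top")])
sh=lambda p:place(wedgeP(p[3]),*p[:3])
vis=cv2.cvtColor
res={}
for nm,o in(("both",ow),("scene",ow[:1]),("top",ow[1:])):
    p,f=fit(o,sh,[545,185,np.pi/2-.1,78] ,[10,10,.1,8]);print("wedge",nm,p.round(3),round(f,3));res[nm]=p
# board top face + underside prism with joint .07
def board(p):
    x,y,a,j=p;P=[]
    for u in(0,340):
        for w in(-120,120):
            for h in(14,33): P.append((170-u*np.cos(j),w,h+u*np.sin(j)))
    return place(P,x,y,a)
bo=ob("board")
pb,f=fit(bo,board,[530,330,np.pi/2-.1,.07],[10,10,.1,.02]);print("board",pb.round(3),round(f,3))
p=res["both"]
t=[]
for k,o in zip(C,ow):
    im=cv2.resize(C[k]["image"],None,fx=4,fy=4,interpolation=cv2.INTER_CUBIC)
    for P,col in((sh(p),(0,255,0)),(board(pb),(255,0,0))):
        h=cv2.convexHull(np.array([(proj(C[k],X)+.5)*4 for X in P],np.float32)).astype(int);cv2.polylines(im,[h],True,col,1)
    cx,cy=(proj(C[k],[p[0],p[1]-50,30])*4).astype(int);t.append(im[cy-180:cy+180,cx-190:cx+190])
cv2.imwrite("pics/c.png",cv2.hconcat(t))
E
```

```text
scene wedge [(0.72, 313, array([259., 194., 278., 217.]))]
top wedge [(0.76, 331, array([259., 227., 285., 242.]))]
[0.93]
wedge both [544.091 185.995   1.422  76.984] 0.231
wedge scene [545.786 187.436   1.388  71.89 ] 0.109
wedge top [542.478 184.173   1.458  80.621] 0.071
scene board [(0.97, 5329, array([198., 120., 286., 205.]))]
top board [(0.87, 7167, array([154., 194., 262., 277.]))]
board [5.26146e+02 3.39374e+02 1.46700e+00 8.00000e-02] 0.057
```

View pics/c.png

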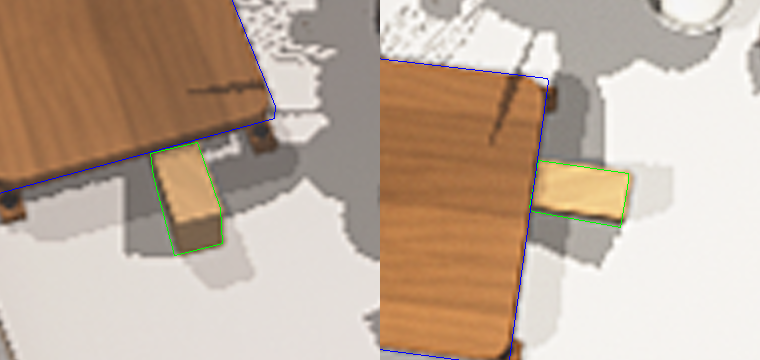

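The overlay fits both views: the wedge is at about (544,186), yaw about 1.44, with about 77 mm exposed, and the board agrees. I'll approach at height.

```bash
cat > go.py <<'E'
import sys,numpy as np
from plant import env
from scipy.spatial.transform import Rotation as Ro
x,y,z,yaw=map(float,sys.argv[1:5])
o=env.get_obs();R=Ro.from_quat(o["tool_rot"]).as_matrix()
d=R.T@(np.array([x,y,z])-o["tool_pos"])/10
cy=np.arctan2(R[1,0],R[0,0]);t=-(yaw-cy);t=(t+np.pi/2)%np.pi-np.pi/2
print("shift cm",d.round(2),"turn",round(t,3),"| pos",o["tool_pos"].round(1),"yaw",round(cy,3),"tilt z",R[:,2].round(3),"q",o["q"].round(2),"F",o["wrist_force"].round(1),"open",round(o["opening"],3),"t",o["clock"])
E
python3 -m crank '[[0,5,3.5,0,0.144],[0,10,7,0,0.288],[0,15,10.5,0,0.432],[0,20,14,0,0.576],[0,24.3,17.2,0,0.72]]' 80
python3 go.py 535.5 121.5 130 -1.70
```

```text
clock: 1.98
tool_pos: [345.8, 349.4, 231.7]
tool_rot: [0.881, -0.473, 0.0, -0.0]
wrist_force: [-0.8, -0.4, -0.6]
opening: 1.001
shift cm [29.49 -3.19 10.16] turn 0.715 | pos [345.8 349.4 231.7] yaw -0.985 tilt z [ 0.     0.001 -1.   ] q [ 1.2  -0.25 -0.18  0.   -1.64 -0.62] F [-0.8 -0.4 -0.6] open 1.001 t 1.975
```

Run:
```python
from m import *
o=ob("rest_top")
# outline of plate with end stops: half length 113.5+t, two-level silhouette approximated by hull of stops tops + plate base
def rest(p):
    x,y,a,t=p;L=113.5+t;return place([(u,w,h) for u in(-L,L) for w in(-45,45) for h in(0,26)],x,y,a)
for nm,q in(("both",o),("scene",o[:1]),("top",o[1:])):
    p,f=fit(q,rest,[455,-239,-np.pi/2+.05,6],[8,8,.08,3]);print(nm,p.round(3),round(f,3))
    if nm=="both":P=p
t=[]
for k in C:
    im=cv2.resize(C[k]["image"],None,fx=3,fy=3,interpolation=cv2.INTER_CUBIC)
    for Q,col in((rest(P),(0,255,0)),(place([(-113.5,-45,10),(113.5,-45,10),(113.5,45,10),(-113.5,45,10)],*P[:3]),(255,0,0))):
        h=cv2.convexHull(np.array([(proj(C[k],X)+.5)*3 for X in Q],np.float32)).astype(int);cv2.polylines(im,[h],True,col,1)
    cx,cy=(proj(C[k],[P[0],P[1],10])*3).astype(int);t.append(im[cy-170:cy+170,cx-190:cx+190])
cv2.imwrite("pics/d.png",cv2.hconcat(t))
```

```text
scene rest_top [(0.63, 2864, array([261., 274., 324., 371.]))]
top rest_top [(0.66, 1955, array([339., 247., 416., 274.]))]
both [ 456.327 -240.618   -1.586   11.655] 0.124
scene [ 456.623 -242.058   -1.583   11.711] 0.054
top [ 456.215 -240.14    -1.586   11.871] 0.063
```

View pics/d.png

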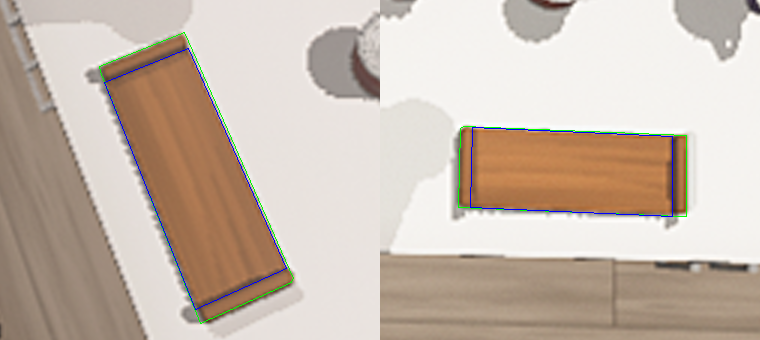

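The rest's outline fits in both views: centre (456,−241), axis −1.586. Next I continue the approach.

```bash
python3 -m crank '[[0,6,-0.6,1,0.143],[0,12,-1.3,3,0.286],[0,18,-1.9,5,0.429],[0,24,-2.6,7.5,0.572],[0,29.5,-3.2,10.2,0.715]]'
python3 -m crank '[[0,0,0,0,0]]'
python3 go.py 535.5 121.5 15 -1.70
python3 - <<'E'
from h import *
t=[]
o=env.get_obs();p=o["tool_pos"]
for k in("scene","top"):
    c=capture(k);im=cv2.resize(c["image"],None,fx=4,fy=4,interpolation=cv2.INTER_CUBIC)
    for Q,col in((place(wedgeP(77),544,186,1.44),(0,255,0)),([[*p],[p[0],p[1],0]],(0,0,255))):
        h=cv2.convexHull(np.array([(proj(c,X)+.5)*4 for X in Q],np.float32)).astype(int);cv2.polylines(im,[h],True,col,1)
    cx,cy=(proj(c,[p[0],p[1],50])*4).astype(int);t.append(im[cy-200:cy+200,cx-200:cx+200])
cv2.imwrite("pics/e.png",cv2.hconcat(t))
E
```

```text
clock: 2.8
tool_pos: [534.4, 126.8, 130.5]
tool_rot: [-0.661, 0.75, -0.0, 0.0]
wrist_force: [1.1, 0.8, -0.2]
opening: 1.0
clock: 2.92
tool_pos: [533.2, 124.7, 127.3]
tool_rot: [-0.66, 0.751, 0.001, -0.003]
wrist_force: [-0.4, 0.9, 0.1]
opening: 1.0
shift cm [ 0.25 -0.33 11.23] turn 0.001 | pos [533.2 124.7 127.3] yaw -1.699 tilt z [-0.006 -0.003 -1.   ] q [ 0.6  -0.08 -0.22 -0.   -1.43 -0.72] F [-0.4  0.9  0.1] open 1.0 t 2.925
```

View pics/e.png

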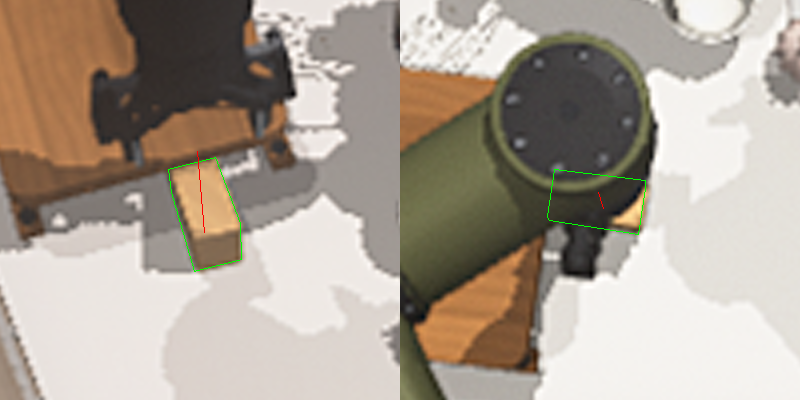

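The scene view shows the gripper above the tail with its fingers straddling it; the TCP ray ends inside the tail at about (205,233). I'll descend.

```bash
python3 -m crank '[[0,0.2,-0.2,4,0],[0,0.2,-0.2,8,0],[0,0.2,-0.2,8.5,0],[0,0.2,-0.2,8.5,0]]'
python3 go.py 535.5 121.5 15 -1.70
```

```text
clock: 3.52
tool_pos: [535.7, 125.9, 48.0]
tool_rot: [-0.663, 0.749, -0.001, 0.001]
wrist_force: [0.6, -1.0, 0.2]
opening: 0.997
shift cm [ 0.44 -0.03  3.3 ] turn 0.008 | pos [535.7 125.9  48. ] yaw -1.692 tilt z [ 0.002  0.    -1.   ] q [ 0.6  -0.04 -0.33  0.   -1.28 -0.72] F [ 0.6 -1.   0.2] open 0.997 t 3.525
```

```bash
python3 -m crank '[[0,0.4,0,2,0.008],[0,0.4,0,3.3,0.008],[0,0.4,0,3.3,0.008]]'
python3 go.py 535.5 121.5 15 -1.70
python3 -m crank '[[80,0,0,0,0],[130,0,0,0,0],[170,0,0,0,0],[200,0,0,0,0],[200,0,0,0,0]]' 80
python3 -m crank '[[255,0,0,0,0],[255,0,0,0,0]]' 80
python3 go.py 535.5 121.5 15 -1.70
```

```text
clock: 3.9
tool_pos: [534.5, 120.9, 13.2]
tool_rot: [-0.659, 0.752, -0.0, -0.0]
wrist_force: [-0.3, 0.7, 0.3]
opening: 0.999
shift cm [-0.08 -0.09 -0.18] turn -0.002 | pos [534.5 120.9  13.2] yaw -1.702 tilt z [-0. -0. -1.] q [ 0.59 -0.01 -0.37  0.   -1.21 -0.72] F [-0.3  0.7  0.3] open 0.999 t 3.9
clock: 4.53
tool_pos: [535.7, 120.7, 14.3]
tool_rot: [-0.659, 0.752, -0.001, 0.001]
wrist_force: [3.5, -0.4, 4.6]
opening: 0.46
clock: 4.78
tool_pos: [535.7, 120.7, 14.4]
tool_rot: [-0.659, 0.752, -0.001, 0.001]
wrist_force: [4.9, -2.8, 4.9]
opening: 0.46
shift cm [-0.07  0.03 -0.06] turn -0.003 | pos [535.7 120.7  14.4] yaw -1.703 tilt z [ 0.003  0.    -1.   ] q [ 0.59 -0.01 -0.37  0.   -1.21 -0.72] F [ 4.9 -2.8  4.9] open 0.46 t 4.775
```

Gripped at an opening of about 39 mm. Tool +x is the pull direction, so this is the first tug, then a hold.

```bash
python3 -m crank '[[255,0.7,0,0,0],[255,1.4,0,0,0],[255,2,0,0,0],[255,2,0,0,0],[255,2,0,0,0]]'
python3 -m crank '[[255,0,0,0,0],[255,0,0,0,0],[255,0,0,0,0],[255,0,0,0,0]]'
python3 - <<'E'
from m import *
ow=ob("wedge");o=env.get_obs();print(o["opening"])
sc=[]
p,f=fit(ow,lambda p:place(wedgeP(97),p[0],p[1],1.44),[541,166],[6,6]);print(p,f)
def board(j):
    P=[(170-u*np.cos(j),w,h+u*np.sin(j)) for u in(0,340) for w in(-120,120) for h in(14,33)]
    return place(P,526.1,339.4,1.467)
d=models.trace("scene","board")[0];b=box(d["extent"]);t=d["mask"][b[1]:b[3],b[0]:b[2]]
print(min((np.abs(hullmask(C["scene"],board(j),b)-t).sum(),j) for j in np.arange(0,.1,.005)))
im=cv2.resize(C["scene"]["image"],None,fx=3,fy=3)
cv2.imwrite("pics/f.png",im[380:780,550:1000])
E
```

```text
clock: 5.4
tool_pos: [533.1, 103.2, 14.4]
tool_rot: [-0.659, 0.752, 0.0, 0.002]
wrist_force: [1.9, 7.8, 6.0]
opening: 0.459
clock: 5.9
tool_pos: [533.1, 103.2, 14.4]
tool_rot: [-0.659, 0.752, 0.0, 0.002]
wrist_force: [2.2, 8.1, 5.8]
opening: 0.459
scene wedge [(0.58, 221, array([265., 203., 278., 223.]))]
top wedge []Traceback (most recent call last):
  File "<stdin>", line 2, in <module>
  File "m.py", line 8, in ob
    d=best(k,n);o.append((C[k],d["mask"],box(d["extent"])))
  File "m.py", line 4, in best
    d=models.trace(cam,n);print(cam,n,[(round(q["score"],2),int(q["mask"].sum()),np.round(q["extent"])) for q in d[:2]]);return d[0]
                                                                                                                                ~^^^
IndexError: list index out of range
```

The wrist force is about 8 N in the pull direction and the grip has not changed, so the wedge is coming. The rest of the tugs, with pauses:

```bash
python3 -m crank '[[255,0.7,0,0,0],[255,1.4,0,0,0],[255,2,0,0,0],[255,2,0,0,0],[255,2,0,0,0]]'
python3 -m crank '[[255,0,0,0,0],[255,0,0,0,0],[255,0,0,0,0],[255,0,0,0,0]]'
python3 -m crank '[[255,0.7,0,0,0],[255,1.4,0,0,0],[255,2,0,0,0],[255,2,0,0,0],[255,2,0,0,0]]'
python3 -m crank '[[255,0,0,0,0],[255,0,0,0,0],[255,0,0,0,0],[255,0,0,0,0]]'
python3 - <<'E'
from h import *
c=capture("scene");d=models.trace("scene","wedge");print([(q["score"],np.round(q["extent"])) for q in d])
im=cv2.resize(c["image"],None,fx=3,fy=3,interpolation=cv2.INTER_CUBIC)
h=cv2.convexHull(np.array([(proj(c,X)+.5)*3 for X in place(wedgeP(135),544-.13*57.5,186-.991*57.5,1.44)],np.float32)).astype(int);cv2.polylines(im,[h],True,(0,255,0),1)
cv2.imwrite("pics/f.png",im[380:780,550:1000])
E
```

```text
clock: 6.72
tool_pos: [530.3, 82.9, 14.3]
tool_rot: [-0.659, 0.752, 0.0, 0.002]
wrist_force: [1.1, 6.1, 7.3]
opening: 0.46
clock: 7.22
tool_pos: [530.3, 82.9, 14.3]
tool_rot: [-0.659, 0.752, 0.0, 0.002]
wrist_force: [2.5, 6.4, 5.6]
opening: 0.459
clock: 7.85
tool_pos: [527.8, 63.2, 14.4]
tool_rot: [-0.659, 0.752, 0.0, 0.002]
wrist_force: [0.7, 6.7, 6.1]
opening: 0.455
clock: 8.35
tool_pos: [527.7, 63.2, 14.3]
tool_rot: [-0.659, 0.752, 0.0, 0.002]
wrist_force: [1.6, 6.4, 5.8]
opening: 0.46
[(0.79, array([269., 213., 282., 233.]))]
```

View pics/f.png

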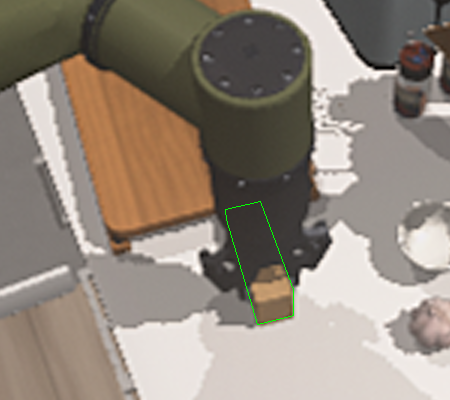

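The wedge tail shows at (273,300) and matches the predicted outline, which is 57.5 mm out, so nothing has slipped. The board is still slightly propped. I'll continue with the tugs.

```bash
for i in 1 2; do :; done
python3 -m crank '[[255,0.7,0,0,0],[255,1.4,0,0,0],[255,2,0,0,0],[255,2,0,0,0],[255,2,0,0,0]]'
python3 -m crank '[[255,0,0,0,0],[255,0,0,0,0],[255,0,0,0,0],[255,0,0,0,0]]'
python3 -m crank '[[255,0.7,0,0,0],[255,1.4,0,0,0],[255,2,0,0,0],[255,2,0,0,0],[255,2,0,0,0]]'
python3 -m crank '[[255,0,0,0,0],[255,0,0,0,0],[255,0,0,0,0],[255,0,0,0,0]]'
python3 -m crank '[[255,0.7,0,0,0],[255,1.4,0,0,0],[255,2,0,0,0],[255,2,0,0,0],[255,2,0,0,0]]'
python3 -m crank '[[255,0,0,0,0],[255,0,0,0,0],[255,0,0,0,0],[255,0,0,0,0]]'
python3 -m crank '[[255,0.7,0,0,0],[255,1.4,0,0,0],[255,2,0,0,0],[255,2,0,0,0],[255,2,0,0,0]]'
python3 -m crank '[[255,0,0,0,0],[255,0,0,0,0],[255,0,0,0,0],[255,0,0,0,0]]'
python3 go.py 456 -306 85 -1.586
```

```text
clock: 9.07
tool_pos: [525.3, 43.6, 14.3]
tool_rot: [-0.659, 0.752, 0.0, 0.002]
wrist_force: [1.7, 7.3, 6.0]
opening: 0.46
clock: 9.57
tool_pos: [525.3, 43.6, 14.3]
tool_rot: [-0.659, 0.752, 0.0, 0.002]
wrist_force: [1.4, 8.0, 5.8]
opening: 0.46
clock: 10.2
tool_pos: [522.4, 22.5, 14.3]
tool_rot: [-0.659, 0.752, -0.0, 0.001]
wrist_force: [0.8, 1.3, 6.8]
opening: 0.457
clock: 10.7
tool_pos: [522.4, 22.5, 14.4]
tool_rot: [-0.659, 0.752, -0.0, 0.001]
wrist_force: [1.6, 2.3, 6.8]
opening: 0.459
clock: 11.32
tool_pos: [519.8, 2.6, 14.3]
tool_rot: [-0.659, 0.752, -0.0, 0.001]
wrist_force: [0.7, 2.4, 6.4]
opening: 0.457
clock: 11.82
tool_pos: [519.8, 2.6, 14.3]
tool_rot: [-0.659, 0.752, -0.0, 0.001]
wrist_force: [1.1, 2.4, 7.1]
opening: 0.456
clock: 12.45
tool_pos: [517.1, -17.3, 14.3]
tool_rot: [-0.659, 0.752, -0.0, 0.001]
wrist_force: [1.1, 2.4, 6.4]
opening: 0.454
clock: 12.95
tool_pos: [517.2, -17.3, 14.3]
tool_rot: [-0.659, 0.752, -0.0, 0.001]
wrist_force: [0.8, 2.5, 7.5]
opening: 0.456
shift cm [29.41  2.26 -7.11] turn -0.116 | pos [517.2 -17.3  14.3] yaw -1.702 tilt z [ 0.003  0.001 -1.   ] q [ 0.36 -0.1  -0.45 -0.   -1.21 -0.49] F [0.8 2.5 7.5] open 0.456 t 12.95
```

The wedge is pulled 139 mm, clear of the board, and the pull force has dropped off. I'll lift it a little with a firmer grip and check for droop.

```bash
python3 -m crank '[[255,0,0,0,0],[255,0,0,-1,0],[255,0,0,-3,0],[255,0,0,-5,0],[255,0,0,-5,0]]' 115
python3 -m crank '[[255,4,0.4,0,-0.03],[255,9,0.7,0,-0.06],[255,14,1.1,0,-0.09],[255,19,1.5,0,-0.116],[255,19,1.5,0,-0.116]]'
python3 -m crank '[[255,0,0,0,0],[255,0,0,0,0]]'
python3 go.py 455.3 -306.4 60 -1.586
python3 - <<'E'
from m import *
p=env.get_obs()["tool_pos"];a=1.556
guess=[p[0]+65.8*np.cos(a),p[1]+65.8*np.sin(a)]
print("expect mid",guess)
h=p[2]-14.4
t=[]
for k in C:
    im=cv2.resize(C[k]["image"],None,fx=3,fy=3,interpolation=cv2.INTER_CUBIC)
    Q=place(wedgeP(),*guess,a,h)
    hh=cv2.convexHull(np.array([(proj(C[k],X)+.5)*3 for X in Q],np.float32)).astype(int);cv2.polylines(im,[hh],True,(0,255,0),1)
    cx,cy=(proj(C[k],[*guess,50])*3).astype(int);t.append(im[max(cy-220,0):cy+220,cx-200:cx+200])
cv2.imwrite("pics/g.png",cv2.hconcat(t))
for k in C: print(k,[(q["score"],np.round(q["extent"])) for q in models.trace(k,"wedge")[:2]])
d=models.trace("scene","board")[0];b=box(d["extent"]);print(b)
E
```

```text
clock: 13.58
tool_pos: [516.4, -17.9, 63.9]
tool_rot: [-0.659, 0.752, -0.0, 0.001]
wrist_force: [0.2, 0.3, -0.7]
opening: 0.454
clock: 14.2
tool_pos: [474.2, -206.7, 61.2]
tool_rot: [-0.7, 0.714, 0.001, -0.001]
wrist_force: [0.3, -0.2, -1.6]
opening: 0.452
clock: 14.45
tool_pos: [476.2, -203.6, 62.5]
tool_rot: [-0.702, 0.712, 0.0, -0.0]
wrist_force: [0.5, 0.1, -1.4]
opening: 0.457
shift cm [10.31  1.94  0.25] turn 0.0 | pos [ 476.2 -203.6   62.5] yaw -1.586 tilt z [-0.001  0.    -1.   ] q [-0.02 -0.13 -0.39 -0.   -1.31  0.  ] F [ 0.5  0.1 -1.4] open 0.457 t 14.45
expect mid [np.float64(477.43415049421594), np.float64(-137.82101332953965)]
scene [(0.57, array([199., 117., 278., 172.]))]
top []
(190, 108, 295, 191)
```

View pics/g.png

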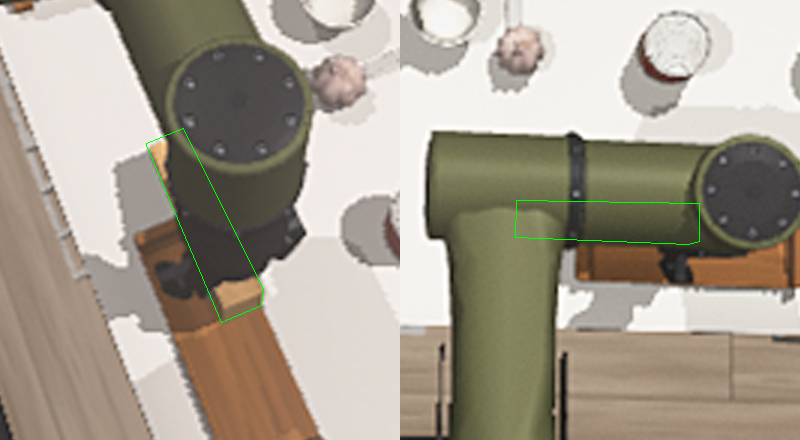

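The tail at (238,297) and the nose at (155,160) both lie in the predicted outline, so the wedge is level and has not slipped. I'll carry on over the rest.

```bash
python3 -m crank '[[255,4,0.8,0,0],[255,8,1.5,0,0],[255,10.3,1.95,0,0],[255,10.3,1.95,0,0],[255,10.3,1.95,0,0]]'
python3 -m crank '[[255,0,0,0,0],[255,0,0,0,0]]'
python3 go.py 455.3 -306.4 24.4 -1.586
```

```text
clock: 15.32
tool_pos: [455.3, -306.7, 63.0]
tool_rot: [-0.701, 0.713, 0.0, 0.0]
wrist_force: [-0.4, 0.6, -1.2]
opening: 0.45
clock: 15.58
tool_pos: [455.4, -306.6, 63.2]
tool_rot: [-0.702, 0.712, -0.0, 0.0]
wrist_force: [0.5, -1.0, -2.1]
opening: 0.453
shift cm [-0.02  0.01  3.88] turn 0.0 | pos [ 455.4 -306.6   63.2] yaw -1.586 tilt z [ 0. -0. -1.] q [-0.23 -0.05 -0.31  0.   -1.31  0.21] F [ 0.5 -1.  -2.1] open 0.453 t 15.575
```

```bash
python3 -m crank '[[255,0,0,1.5,0],[255,0,0,2.8,0],[255,0,0,3.4,0],[255,0,0,3.4,0]]'
python3 go.py 455.3 -306.4 24.4 -1.586
python3 - <<'E'
from h import *
p=env.get_obs()["tool_pos"];a=1.556
g=[p[0]+65.8*np.cos(a),p[1]+65.8*np.sin(a)];print(g)
c=capture("scene");im=cv2.resize(c["image"],None,fx=5,fy=5,interpolation=cv2.INTER_CUBIC)
for Q,col in((place(wedgeP(),*g,a,p[2]-14.4),(0,255,0)),(place([(-113.5,-45,10),(113.5,-45,10),(113.5,45,10),(-113.5,45,10)],456.3,-240.6,-1.586),(255,0,0))):
    hh=cv2.convexHull(np.array([(proj(c,X)+.5)*5 for X in Q],np.float32)).astype(int);cv2.polylines(im,[hh],True,col,1)
cx,cy=(proj(c,[456,-240,20])*5).astype(int);cv2.imwrite("pics/h.png",im[cy-290:cy+290,cx-250:cx+250])
E
```

```text
clock: 16.08
tool_pos: [454.6, -307.1, 28.2]
tool_rot: [-0.701, 0.713, 0.001, -0.0]
wrist_force: [1.0, 0.2, -1.6]
opening: 0.455
shift cm [-0.07 -0.07  0.38] turn -0.001 | pos [ 454.6 -307.1   28.2] yaw -1.587 tilt z [-0.002  0.    -1.   ] q [-0.23 -0.02 -0.35  0.   -1.24  0.21] F [ 1.   0.2 -1.6] open 0.455 t 16.075
[np.float64(455.6064415199694), np.float64(-241.30305647793418)]
```

View pics/h.png

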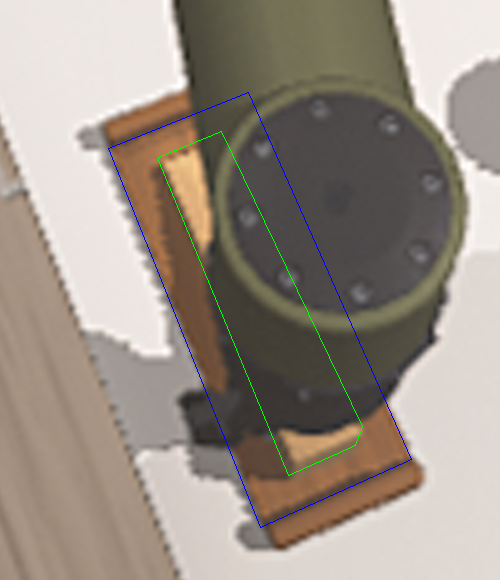

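The wedge shows nose at (185,160) and tail at (320,450), between both stops with similar gaps and matching the outline. I'll lower it and release.

```bash
python3 -m crank '[[255,0,0,0.2,0],[255,0,0,0.4,0],[255,0,0,0.4,0]]'
python3 go.py 455.3 -306.4 24.4 -1.586
python3 -m crank '[[180,0,0,0,0],[120,0,0,0,0],[60,0,0,0,0],[0,0,0,0,0],[0,0,0,0,0]]'
python3 -m crank '[[0,0,0,0,0],[0,0,0,0,0]]'
python3 -m crank '[[0,0,0,-3,0],[0,0,0,-8,0],[0,0,0,-13,0],[0,0,0,-18,0],[0,0,0,-18,0]]'
python3 -m crank '[[0,-6,0,0,0],[0,-12,0,0,0],[0,-18,0,0,0],[0,-24,0,0,0],[0,-30,0,0,0]]'
python3 go.py 455.3 -306.4 24.4 -1.586
```

```text
clock: 16.5
tool_pos: [455.1, -307.2, 25.1]
tool_rot: [-0.701, 0.713, -0.0, -0.0]
wrist_force: [-0.1, -0.2, -0.3]
opening: 0.454
shift cm [-0.08 -0.02  0.07] turn -0.001 | pos [ 455.1 -307.2   25.1] yaw -1.587 tilt z [-0. -0. -1.] q [-0.23 -0.02 -0.36  0.   -1.23  0.21] F [-0.1 -0.2 -0.3] open 0.454 t 16.5
clock: 17.12
tool_pos: [455.2, -307.2, 25.2]
tool_rot: [-0.701, 0.713, -0.0, -0.0]
wrist_force: [0.3, -0.2, 0.7]
opening: 1.001
clock: 17.38
tool_pos: [455.1, -307.2, 25.1]
tool_rot: [-0.701, 0.713, -0.0, -0.0]
wrist_force: [0.6, 0.2, -0.5]
opening: 1.001
clock: 18.0
tool_pos: [456.7, -308.2, 210.5]
tool_rot: [-0.701, 0.713, -0.004, 0.002]
wrist_force: [-0.1, -0.9, 0.5]
opening: 0.999
clock: 18.62
tool_pos: [459.4, -5.3, 204.6]
tool_rot: [-0.701, 0.713, 0.0, 0.0]
wrist_force: [1.1, -0.5, -0.4]
opening: 1.0
shift cm [30.11 -0.07 18.01] turn -0.001 | pos [459.4  -5.3 204.6] yaw -1.587 tilt z [-0.  0. -1.] q [ 0.43 -0.35 -0.31 -0.   -1.61 -0.45] F [ 1.1 -0.5 -0.4] open 1.0 t 18.625
```

Run:
```python
from m import *
ow=ob("wedge")
p,f=fit(ow,lambda p:place(wedgeP(),*p[:3],10),[456,-241,1.556],[6,6,.08]);print("wedge",p.round(3),round(f,3))
a=-1.586;d=p[:2]-[456.3,-240.6];print("in rest",d@[np.cos(a),np.sin(a)],d@[-np.sin(a),np.cos(a)],p[2]-a-np.pi)
o=ob("board")
def board(p):
    x,y,a,j=p
    return place([(170-u*np.cos(j),w,h+u*np.sin(j)) for u in(0,340) for w in(-120,120) for h in(14,33)],x,y,a)
print("board",fit(o,board,[526,339,1.467,.01],[5,5,.05,.02]))
im=cv2.resize(C["scene"]["image"],(784,588));cv2.imwrite("pics/i.png",im)
```

```text
scene wedge [(0.58, 987, array([275., 288., 311., 354.]))]
top wedge [(0.55, 772, array([352., 253., 414., 267.]))]
wedge [ 455.857 -242.417    1.535] 0.153
in rest 1.8238814170569388 -0.415705340468981 -0.02075094663806709
scene board [(0.79, 1588, array([201., 137., 287., 208.]))]
top board [(0.64, 6622, array([154., 191., 264., 272.]))]
board (array([5.27085634e+02, 3.46535542e+02, 1.46812156e+00, 2.32113681e-02]), np.float64(2.363975260504828))
```

View pics/i.png

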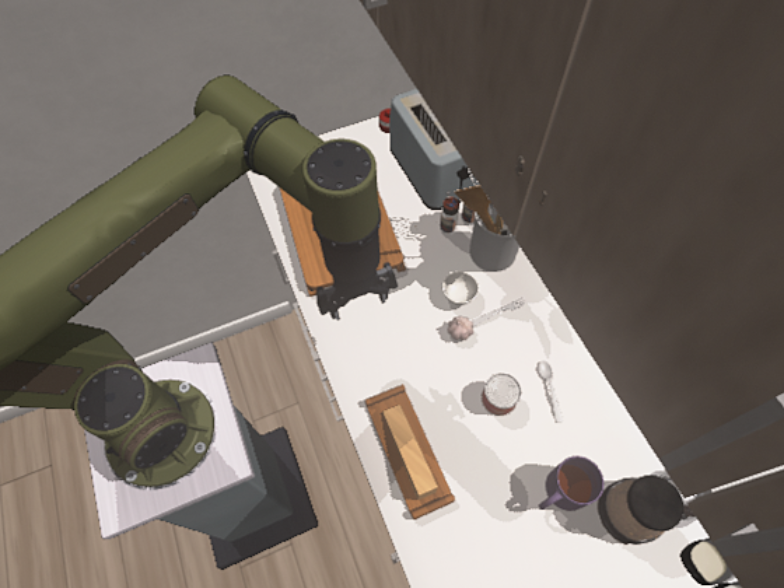

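The wedge lies between the stops (410,450), and the garlic, tin and mug are unmoved. The arm hides part of the board in the scene view, so that board fit is void; I'll check the board angle from the top view only.

Run:
```python
from m import *
d=best("top","board");b=box(d["extent"]);t=d["mask"][b[1]:b[3],b[0]:b[2]]
def board(j): return place([(170-u*np.cos(j),w,h+u*np.sin(j)) for u in(0,340) for w in(-120,120) for h in(14,33)],526.1,339.4,1.467)
for j in np.arange(-.02,.09,.01): print(round(j,2),np.abs(hullmask(C["top"],board(j),b)-t).sum())
for n in("garlic","tomato_tin","mug"):
    for k in C: print(n,k,[ray(C[k],q["centre"],0).round(0) for q in models.landmark_of(k,n)[:1]])
```

```text
top board [(0.65, 6570, array([151., 195., 262., 274.]))]
-0.02 857.0625
-0.01 854.4375
0.0 852.9531
0.01 852.5625
0.02 853.4375
0.03 856.28125
0.04 860.0156
0.05 865.2031
0.06 870.7969
0.07 877.3281
0.08 883.5156
garlic scene [array([673., -37.,   0.])]
garlic top [array([669., -44.,   0.])]
tomato_tin scene [array([ 678., -223.,    0.])]
tomato_tin top [array([ 680., -219.,    0.])]
mug scene [array([ 694., -439.,    0.])]
mug top [array([ 695., -436.,    0.])]
```

```bash
python3 -c "
from plant import env
print(env.finish_job())"
```

```text
the job is handed in; nothing more can be done
None
```

The wedge is out and lying flat on its rest, and the board is down on its frame. I handed the job in at about 19 s; no verdict is reported.

**What I did:** I gripped the wedge's tail by its sides and drew it straight back in seven tugs of about 2 cm, pausing at least half a second after each. The pull was about 6–8 N and fell to about 2 N once the board was down. I then carried the wedge to the rest, set it down and backed the gripper off.

**Last checks:**
- **Wedge:** its middle is about 2 mm off along the plate, under 1 mm across, and turned about 0.02 rad, so it is well inside the limits.
- **Board:** the top view fits best at 0 to 0.01 rad, which suggests flat. That minimum is shallow and the mask was partly hidden by the arm, so it doesn't prove the 0.008 rad limit. The combined two-camera fit gave 0.023 rad with a very poor match, because the arm covered much of the board, so I discarded it.
- **Garlic, tin and mug:** the arm went nowhere near them. Most readings agree with the start within about 8 mm. The exceptions are 12 mm for the garlic in the scene view and 14 mm for the mug in the top view, where the other camera showed 5 mm or less; I put these down to detection noise.

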